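# Push the blank home against fence and red stop

### The arm

A 7-joint arm with a two-finger parallel gripper is mounted at the origin on the work surface. World frame = base frame: x ahead of the robot, y to its left, z up, the work surface at z = 0. Lengths are in m, angles in rad, forces in N, time in s.
With the tool pointing down it reaches from about 0.4 to 0.85 m from the base axis. Payload 10.4 kg.
Tool frame: the origin (TCP) lies on the centre line of the jaws, within the pads' length; the fingertips stand 11 mm ahead of it and the grasp point (between the pads) lies 8 mm behind it (tip_reach is the distance from the TCP to the fingertips, in m); z points along the fingers, y is the line along which they close (so a half turn about z gives the same grasp; the last joint's range is limited). The gripper opens to 85 mm and grips with 20 to 120 N. Pads are 22 mm wide; open, the fingers measure 114 mm over their backs; the gripper's body (76 mm by 85 mm) begins 54 mm behind the grasp point. The pads swing forward as they close: fully open they stand 13 mm farther back than shut.
Start: joints at [-1.354, 0.332, -0.065, 1.46, 0.022, 1.35, -0.088], TCP at [0.148, 0.607, 0.242] pointing down, gripper open.
Joint ranges: [-2.6, 2.6], [-0.5, 2.12], [-1.47, 1.34], [0.16, 2.42], [-1.27, 4.41], [0.06, 2.06], [-2.6, 2.6]. Speed limits (rad/s): [2.22, 2.22, 2.79, 2.79, 3.14, 3.14, 3.14].

### API

Orientations are given as a unit quaternion [x, y, z, w].
In Python, from workcell import get_obs, camera, hand_in, tip_reach gives the robot as it stands. The module is installed in compiled form; this text tells all that it offers.
- The arm moves only by the tool move_arm, never from a script. Its argument "plan" is a list of rows, each an object with "delta_pos": the shift along the tool's x, y, z in fractions of the full range, 1 being 1 m, a list of three; "turn": the turn, a rotation vector about the tool's x, y, z in shares of 2 rad (1.0 is 2 rad), a list of three; "fingers": the closure, from 0 (fully open) to 1 (shut). A call has 1 to 12 rows; each row is the pose to reach, as a shift and turn from the pose commanded when the call began, along the tool's axes at that moment; what a row does not reach only later rows make up. A row lasts 1/8 s, in which the tool goes at most 62.5 mm and 10.7 degrees, less where a joint would pass 70% of its speed; a pose out of reach is approached as far as the arm can. No shift or turn number may pass 1 either way. A call with a gripper value outside its range is refused whole. The fingers move at their own pace and stop on an object; "force" is the grip in N (left out, the last holds). Time passes only in rows, so rows that repeat a pose let the fingers close. It gives the time, the measured TCP pose, the force, the opening and the grip force at its end, in the units of the state.
- get_obs(): the state, without advancing time (a new reading comes with each control period).
- camera(name): name is "scene" or "top"; returns a dict with "color" (420x560x3 uint8, red, green, blue), "range_z" (420x560 float32, m along the optical axis (not along the pixel's ray), 0 where there is no reading), "fx", "fy", "cx", "cy" (pixels), "R" (3x3) and "t" (3): a world point X has camera coordinates R X + t. Camera axes: x right, y down, z forward; pixel columns grow to the right and rows downward; lengths in m; the calibration is good to about 2 mm. A picture is of the moment at which its call begins.
- hand_in(): hands the job in; it is judged then, once.
The state is a dict: "clock": time; "joint_pos": joint angles; "joint_velocities": joint speeds; "tau": joint torques, N m; "position": TCP position; "ee_rot": TCP orientation; "ft_force": force on the tool from outside, world axes, zero at the start; "torque": the same for the moment, N m; "grip_width": opening from 0.0 (shut) to 1.0 (fully open); "grasp_force": force on a finger pad.
Only numpy, scipy, OpenCV 4.12 (cv2) and the standard library are available. Lean on these libraries where they do the work, as an engineer would, in place of code of your own. Each camera call takes 0.05 s, during which the arm holds its last target. There are 200 camera calls.

### The job

Get the aluminium blank located for marking out: push it along the bench with the fingertips, without gripping or lifting it, until its long side lies flush against the steel fence and its end is hard up against the red stop (not the blue one), with no gap at either. Leave it lying there and come clear; do not disturb the hammer, try square, brass bar or blue rule.

Things in the scene. Friction and masses are not known exactly. Their poses are not given: they have to be found in the camera images.
- blank: loose aluminium block, 60 (its x) x 100 (its y) x 30 mm high, about 0.35 to 0.65 kg, two dark holes on top; lies flat on the bench in front of the fence, skewed by up to 25 degrees to it. Origin: centre of its underside. It slides under a push of a few newtons.
- fence: bare steel bar fixed to the bench, 360 mm long (its y), 25 mm thick, 25 mm high. Origin: at bench height, middle of the front face that the blank must lie against; the bar lies on the +x side of that face, the free bench in front is on its -x side. Its x axis points away from the robot, within 15 degrees of world x.
- red_stop: red painted steel block fixed to the bench at one end of the fence's front face, 45 (x, out from the fence) x 30 (y, along the fence) x 40 mm high; axes parallel to the fence's. Origin: centre of its underside, 22.5 mm in front of the fence face, 165 mm along the fence from the middle, to its +y or -y end. Its inner face, towards the fence's middle, is 15 mm from its origin.
- blue_stop: the same block in blue at the other end of the fence, 300 mm between the two inner faces; not the one to use.
- hammer: hammer lying on the bench, head 28 x 100 x 28 mm centred 140 mm along its +x, red and wooden handle back to 138 mm along its -x; leave alone. Origin: under the handle's length, at bench height.
- square: steel try square lying flat; stock 20 (x) x 100 (y) x 16 mm, blade reaching out to 140 mm along its +x at the +y end of the stock; leave alone. Origin: centre of the stock's underside.
- brass: short brass bar standing upright, 30 mm diameter, 50 mm high; leave alone. Origin: centre of its underside.
- rule: blue rule lying flat behind the fence, 30 (x) x 300 (y) x 4 mm; leave alone. Origin: centre of its underside.
Mind the look-alikes: they are no part of the job. Of the things that look like the blank, take the one that is farthest to the robot's right at the start.

How it is judged:
By the outcome, as a careful person would: the job done as asked, in the order asked, and still so for the second after the job is handed in, with the robot touching nothing.
It also fails if it takes over 45 s, if anything falls off the work surface, if the arm or the gripper's body presses on something with over 40 N, if the wrist force passes 120 N, or if a joint passes its speed limit or range.

## Working session

There is one attempt and no reset: what is moved stays moved. The work goes in short steps, Python scripts to look and compute and a tool call to move; the robot and the scene stay as the last step left them, time stands still between calls to the robot, and variables do not carry over. Pictures are saved under pics/ and viewed, at most 10 in all, crops included, and the job is handed in when it is done.

Besides the shell and the picture viewer there is one more tool, called as name(argument=value, ...), one argument or row to a line, values as JSON. move_arm: Moves the arm, as the interface text tells. Its arguments: {"type":"object","properties":{"plan":{"type":"array","items":{"type":"object","properties":{"delta_pos":{"type":"array","items":{"type":"number"}},"turn":{"type":"array","items":{"type":"number"}},"fingers":{"type":"number"}}}},"force":{"type":"number"}},"required":["plan"]}

```bash
mkdir -p pics; python3 - <<'E'
from workcell import *
import cv2,numpy as np,pickle
d={}
for n in("scene","top"):
    c=camera(n);d[n]=c;cv2.imwrite(f"pics/{n}0.png",c["color"][:,:,::-1]);print(n,c["fx"],c["cx"],c["cy"],c["R"],c["t"])
pickle.dump(d,open("c0.pkl","wb"))
o=get_obs();print(o,tip_reach)
E
```

```text
scene 384.63521394047126 276.3424622561069 204.4772648600199 [[-0.64770437  0.76186361 -0.00654887]
 [ 0.53748939  0.45082507 -0.71264431]
 [-0.53998537 -0.46510278 -0.70149498]] [ 0.34320046 -0.30317493  1.29504064]
top 379.85466967688774 271.3378161205253 210.52203610289396 [[ 0.02618179 -0.99960888 -0.00982897]
 [-0.99518932 -0.02513495 -0.09469134]
 [ 0.09440725  0.01226087 -0.99545816]] [0.03293436 0.57887985 1.20396346]
{'clock': 0.1, 'joint_pos': array([-1.35359679,  0.33281598, -0.06469831,  1.46084574,  0.02160632,
        1.3499164 , -0.08849614]), 'joint_velocities': array([-6.83682258e-05, -7.93814450e-04, -1.07372678e-05, -1.85946846e-03,
        1.97031984e-03, -2.84589769e-04, -2.29288510e-04]), 'tau': array([ 1.48351086e-03, -6.26751137e+01,  4.92465030e-02, -3.92426884e+01,
        1.64423377e-02,  7.05768602e-03, -9.54594611e-06]), 'position': array([0.14837137, 0.60680127, 0.24159646]), 'ee_rot': array([ 1.19601444e-01,  9.92821776e-01, -6.43355941e-04, -4.46844765e-05]), 'ft_force': array([-0.43933558,  1.31672986,  0.79991047]), 'torque': array([ 0.02011752, -0.01329489, -0.00363537]), 'grasp_force': 0.0, 'grip_width': 0.994968848462755} 0.011
```

View pics/top0.png

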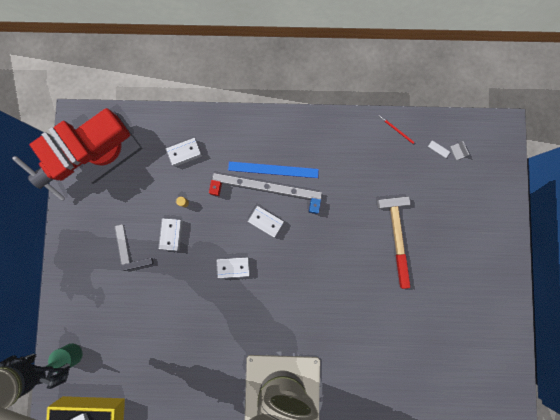

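View pics/scene0.png

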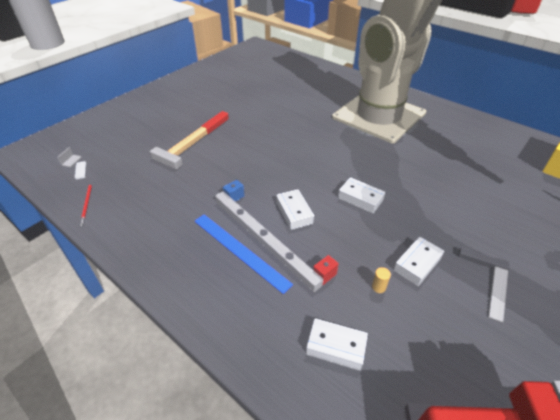

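Candidates for the blank in the top view are (183,152), (170,235), (233,268) and (266,221). The robot's right is image right, so I choose (266,221), the one in front of the fence. The red stop is at (215,187), the +y end, and the blue stop is at (315,206). The hammer, square (125,245), brass (181,201) and rule (272,170) all lie outside the push area.

```bash
cat > h.py <<'E'
import cv2,numpy as np
def cast(c,uv,z):
    uv=np.atleast_2d(uv).astype(float)
    d=np.c_[(uv[:,0]-c["cx"])/c["fx"],(uv[:,1]-c["cy"])/c["fy"],np.ones(len(uv))]@c["R"]
    o=-c["R"].T@c["t"]
    return o+d*((z-o[2])/d[:,2])[:,None]
def tri(ca,a,cb,b):
    oa=-ca["R"].T@ca["t"];ob=-cb["R"].T@cb["t"]
    da=cast(ca,a,0)[0]-oa;db=cast(cb,b,0)[0]-ob
    s=np.linalg.lstsq(np.c_[da,-db],ob-oa,rcond=None)[0]
    p,q=oa+s[0]*da,ob+s[1]*db
    return (p+q)/2,np.linalg.norm(p-q)
def comp(m,seed):
    n,l,s,ce=cv2.connectedComponentsWithStats(m.astype(np.uint8))
    k=1+np.argmin(np.linalg.norm(ce[1:]-seed,axis=1)+1e3*(s[1:,4]<20))
    return (l==k).astype(np.uint8),ce[k]
def colour(c,k):
    h,s,v=cv2.split(cv2.cvtColor(c["color"],cv2.COLOR_RGB2HSV))
    if k=="red":return ((h<10)|(h>170))&(s>130)&(v>80)
    if k=="blue":return (h>98)&(h<125)&(s>110)&(v>60)
    return (s<40)&(v>165)
def rect(c,seed,z,k="white"):
    m,ce=comp(colour(c,k),seed)
    cn=max(cv2.findContours(m,0,cv2.CHAIN_APPROX_NONE)[0],key=cv2.contourArea)
    w=cast(c,cn[:,0,:],z)[:,:2]
    r=cv2.minAreaRect((w*1000).astype(np.float32))
    return r,cv2.boxPoints(r),ce
E
python3 - <<'E'
import pickle;from h import *
d=pickle.load(open("c0.pkl","rb"));t,s=d["top"],d["scene"]
P={}
for k,st,ss in(("red",(215,187),(326,268)),("blue",(315,206),(233,190))):
    r,b,ce=rect(t,st,.04,k);print(k,r,ce);
    m2,c2=comp(colour(s,k),ss);print(tri(t,ce,s,c2));P[k]=np.array(r[0])
e=P["red"]-P["blue"];print(np.linalg.norm(e),np.degrees(np.arctan2(e[1],e[0]))-90)
r,b,ce=rect(t,(266,221),.03);print("blank",r,ce,b)
m2,c2=comp(colour(s,"white"),(295,208));print(c2,m2.sum(),tri(t,ce,s,c2))
# dark holes, both views
for c,x,y in((t,266,221),(s,295,208)):
    g=cv2.cvtColor(c["color"],cv2.COLOR_RGB2GRAY)
    m=comp(colour(c,"white"),(x,y))[0];cn=max(cv2.findContours(m,0,2)[0],key=cv2.contourArea)
    f=np.zeros_like(m);cv2.drawContours(f,[cv2.convexHull(cn)],0,1,-1);f=cv2.erode(f,np.ones((5,5)))
    n,l,st,cc=cv2.connectedComponentsWithStats(((g<130)&(f>0)).astype(np.uint8));print(st[1:,4],cc[1:])
z=t["range_z"]
for u,v in((266,228),(250,255)):
    print("h",cast(t,(u,v),0)[0], )
A=t["color"][165:245,195:340,::-1];B=s["color"][150:290,200:350,::-1]
cv2.imwrite("pics/crop0.png",np.hstack([cv2.resize(A,(470,260),interpolation=2),cv2.resize(B,(278,260),interpolation=2)]))
E
```

```text
red ((646.5584716796875, 233.55584716796875), (33.1530647277832, 46.59495162963867), 79.78205871582031) [214.49640288 187.56834532]
(array([0.64783731, 0.23766038, 0.02432471]), np.float64(0.004115415972709415))
blue ((596.5899658203125, -89.66836547851562), (32.62701416015625, 47.36465835571289), 81.43433380126953) [314.35211268 205.50704225]
(array([ 0.596444  , -0.08964504,  0.02151444]), np.float64(0.0057593195354626375))
327.0638213235425 -8.788012135890582
blank ((542.7576904296875, 66.65473175048828), (100.24993896484375, 59.90346908569336), 60.41040802001953) [265.20689655 221.27404719] [[491.96118   37.856518]
 [544.05237    8.277145]
 [593.5542    95.45294 ]
 [541.463    125.03232 ]]
[295.86221744 208.2583423 ] 929 (array([0.54143576, 0.06970467, 0.01407612]), np.float64(0.006434011571587447))
[7 6] [[258.         216.71428571]
 [272.83333333 225.83333333]]
[1 4] [[290.  197. ]
 [298.5 211.5]]
h [0.52207532 0.06425044 0.        ]
h [0.43217007 0.11429566 0.        ]
```

View pics/crop0.png

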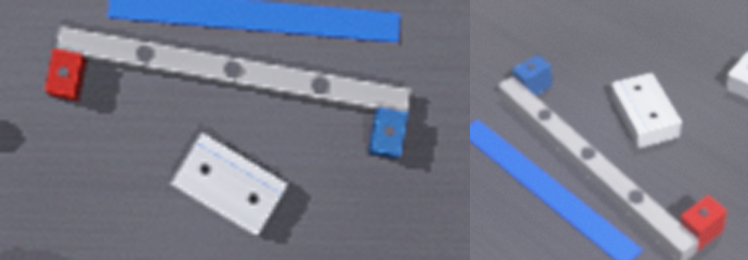

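The crop confirms the blank: it is the white two-hole block between the stops, skewed about 21° to the fence. The red stop is at the left (+y) end. Red/blue stop centres give a fence yaw of about -8.8°.

Plan: push it square with two partly closed fingers until it meets the fence. Then push its -y end with the fingers shut until it meets the red stop.

The manual's scale: turns go in shares of 2 rad. Converting my numbers, -0.087 rad / 2 = -0.0435.

move_arm(
  plan=[
    {"delta_pos": [-0.426,-0.439,0],"turn": [0,0,-0.0435],"fingers": 0.4},
    {"delta_pos": [-0.426,-0.439,0],"turn": [0,0,-0.0435],"fingers": 0.4},
    {"delta_pos": [-0.426,-0.439,0],"turn": [0,0,-0.0435],"fingers": 0.4},
    {"delta_pos": [-0.426,-0.439,0],"turn": [0,0,-0.0435],"fingers": 0.4},
    {"delta_pos": [-0.426,-0.439,0],"turn": [0,0,-0.0435],"fingers": 0.4},
    {"delta_pos": [-0.426,-0.439,0],"turn": [0,0,-0.0435],"fingers": 0.4},
    {"delta_pos": [-0.426,-0.439,0],"turn": [0,0,-0.0435],"fingers": 0.4},
    {"delta_pos": [-0.426,-0.439,0],"turn": [0,0,-0.0435],"fingers": 0.4},
    {"delta_pos": [-0.426,-0.439,0],"turn": [0,0,-0.0435],"fingers": 0.4},
    {"delta_pos": [-0.426,-0.439,0],"turn": [0,0,-0.0435],"fingers": 0.4},
    {"delta_pos": [-0.426,-0.439,0],"turn": [0,0,-0.0435],"fingers": 0.4},
    {"delta_pos": [-0.426,-0.439,0],"turn": [0,0,-0.0435],"fingers": 0.4},
  ],
)

```text
clock: 1.6
position: [0.4576, 0.08, 0.242]
ee_rot: [0.076, 0.997, 0.0, -0.0]
ft_force: [-0.3, -0.2, 0.8]
grip_width: 0.595
grasp_force: 0.0
```

move_arm(
  plan=[
    {"delta_pos": [0,0,0.06],"turn": [0,0,0],"fingers": 0.4},
    {"delta_pos": [0,0,0.12],"turn": [0,0,0],"fingers": 0.4},
    {"delta_pos": [0,0,0.18],"turn": [0,0,0],"fingers": 0.4},
    {"delta_pos": [0,0,0.21],"turn": [0,0,0],"fingers": 0.4},
    {"delta_pos": [0,0,0.224],"turn": [0,0,0],"fingers": 0.4},
    {"delta_pos": [0,0,0.224],"turn": [0,0,0],"fingers": 0.4},
  ],
)

```text
clock: 2.35
position: [0.4577, 0.0802, 0.0182]
ee_rot: [0.076, 0.997, -0.0, -0.0]
ft_force: [0.3, -0.1, 0.0]
grip_width: 0.598
grasp_force: 0.0
```

move_arm(
  plan=[
    {"delta_pos": [-0.01,0,0],"turn": [0,0,0],"fingers": 0.4},
    {"delta_pos": [-0.02,0,0],"turn": [0,0,0],"fingers": 0.4},
    {"delta_pos": [-0.027,0,0],"turn": [0,0,0],"fingers": 0.4},
    {"delta_pos": [-0.034,0,0],"turn": [0,0,0],"fingers": 0.4},
    {"delta_pos": [-0.041,0,0],"turn": [0,0,0],"fingers": 0.4},
    {"delta_pos": [-0.048,0,0],"turn": [0,0,0],"fingers": 0.4},
    {"delta_pos": [-0.055,0,0],"turn": [0,0,0],"fingers": 0.4},
    {"delta_pos": [-0.062,0,0],"turn": [0,0,0],"fingers": 0.4},
    {"delta_pos": [-0.068,0,0],"turn": [0,0,0],"fingers": 0.4},
    {"delta_pos": [-0.074,0,0],"turn": [0,0,0],"fingers": 0.4},
    {"delta_pos": [-0.08,0,0],"turn": [0,0,0],"fingers": 0.4},
  ],
)

```text
clock: 3.72
position: [0.5373, 0.0675, 0.0183]
ee_rot: [0.076, 0.997, 0.0, -0.0]
ft_force: [-2.0, 1.9, 0.2]
grip_width: 0.599
grasp_force: 1.4
```

```bash
python3 - <<'E'
from workcell import *
import cv2,numpy as np
t=camera("top");s=camera("scene")
A=t["color"][150:270,190:350,::-1];B=s["color"][150:290,200:350,::-1]
cv2.imwrite("pics/p1.png",np.hstack([cv2.resize(A,(480,360),interpolation=2),cv2.resize(B,(320,360),interpolation=2)]))
E
```

```text
(no output)
```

View pics/p1.png

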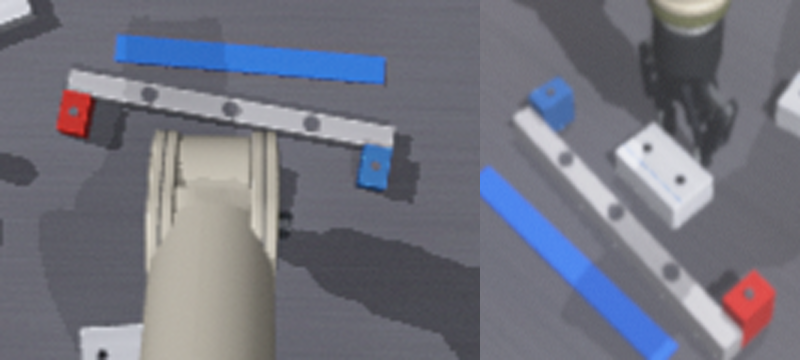

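The blank is now nearly parallel to the fence and about 30 mm off it (scene crop, holes at (648,148) and (680,180)). Both fingers are at its back.

```bash
python3 - <<'E'
import pickle;from h import *
s=pickle.load(open("c0.pkl","rb"))["scene"]
O=np.array([.6438,.0685]);a=np.radians(-8.8);R=np.array([[np.cos(a),np.sin(a)],[-np.sin(a),np.cos(a)]])
p=cast(s,[(278.8,207.6),(293.8,220.)],.03)[:,:2]
q=(p-O)@R.T;print("holes0 fence frame",q,q.mean(0),"tool",R@(np.array([.5373,.0675])-O), np.degrees(np.arctan2(*(q[1]-q[0]))))
E
```

```text
holes0 fence frame [[-0.06261047 -0.02993082]
 [-0.06204893  0.02469447]] [-0.0623297  -0.00261818] tool [-0.10509334 -0.01728122] 0.5889729000850509
```

move_arm(
  plan=[
    {"delta_pos": [-0.007,0,0],"turn": [0,0,0],"fingers": 0.4},
    {"delta_pos": [-0.014,0,0],"turn": [0,0,0],"fingers": 0.4},
    {"delta_pos": [-0.02,0,0],"turn": [0,0,0],"fingers": 0.4},
    {"delta_pos": [-0.025,0,0],"turn": [0,0,0],"fingers": 0.4},
    {"delta_pos": [-0.028,0,0],"turn": [0,0,0],"fingers": 0.4},
    {"delta_pos": [-0.03,0,0],"turn": [0,0,0],"fingers": 0.4},
  ],
)

```text
clock: 4.58
position: [0.5668, 0.0628, 0.0183]
ee_rot: [0.076, 0.997, 0.0, -0.0]
ft_force: [-4.0, 0.7, 1.8]
grip_width: 0.597
grasp_force: 1.8
```

move_arm(
  plan=[
    {"delta_pos": [-0.001,0,0],"turn": [0,0,0],"fingers": 0.4},
    {"delta_pos": [-0.002,0,0],"turn": [0,0,0],"fingers": 0.4},
  ],
)

```text
clock: 4.82
position: [0.5686, 0.0625, 0.0183]
ee_rot: [0.076, 0.997, 0.0, -0.0]
ft_force: [-2.6, 0.5, 0.3]
grip_width: 0.601
grasp_force: 1.5
```

move_arm(
  plan=[
    {"delta_pos": [-0.001,0,0],"turn": [0,0,0],"fingers": 0.4},
    {"delta_pos": [-0.002,0,0],"turn": [0,0,0],"fingers": 0.4},
  ],
)

```text
clock: 5.08
position: [0.5707, 0.0622, 0.0183]
ee_rot: [0.076, 0.997, 0.0, -0.0]
ft_force: [-3.1, 0.6, 1.1]
grip_width: 0.602
grasp_force: 1.4
```

move_arm(
  plan=[
    {"delta_pos": [-0.001,0,0],"turn": [0,0,0],"fingers": 0.4},
    {"delta_pos": [-0.002,0,0],"turn": [0,0,0],"fingers": 0.4},
  ],
)

```text
clock: 5.32
position: [0.5725, 0.0619, 0.0182]
ee_rot: [0.076, 0.997, 0.0, -0.0]
ft_force: [-7.6, 1.6, 5.9]
grip_width: 0.602
grasp_force: 3.8
```

move_arm(
  plan=[
    {"delta_pos": [-0.001,0,0],"turn": [0,0,0],"fingers": 0.4},
    {"delta_pos": [-0.002,0,0],"turn": [0,0,0],"fingers": 0.4},
  ],
)

```text
clock: 5.58
position: [0.5726, 0.0619, 0.018]
ee_rot: [0.076, 0.997, 0.0, -0.002]
ft_force: [-16.5, 1.6, 11.9]
grip_width: 0.598
grasp_force: 8.2
```

move_arm(
  plan=[
    {"delta_pos": [0.02,0,0],"turn": [0,0,0],"fingers": 0.4},
    {"delta_pos": [0.02,0,-0.06],"turn": [0,0,0],"fingers": 0.4},
    {"delta_pos": [-0.01,-0.035,-0.09],"turn": [0,0,0],"fingers": 1.0},
    {"delta_pos": [-0.037,-0.07,-0.09],"turn": [0,0,0],"fingers": 1.0},
    {"delta_pos": [-0.037,-0.07,-0.09],"turn": [0,0,0],"fingers": 1.0},
    {"delta_pos": [-0.037,-0.07,-0.09],"turn": [0,0,0],"fingers": 1.0},
    {"delta_pos": [-0.037,-0.07,-0.09],"turn": [0,0,0],"fingers": 1.0},
    {"delta_pos": [-0.037,-0.07,-0.09],"turn": [0,0,0],"fingers": 1.0},
  ],
)

```text
clock: 6.58
position: [0.6004, -0.0122, 0.1082]
ee_rot: [0.076, 0.997, 0.0, -0.0]
ft_force: [-0.6, 0.3, 0.3]
grip_width: -0.001
grasp_force: 0.0
```

```bash
python3 - <<'E'
from workcell import *
import cv2,numpy as np
t=camera("top");s=camera("scene")
A=t["color"][150:270,190:350,::-1];B=s["color"][150:290,200:350,::-1]
cv2.imwrite("pics/p2.png",np.hstack([cv2.resize(A,(480,360),interpolation=2),cv2.resize(B,(320,360),interpolation=2)]))
E
```

```text
(no output)
```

View pics/p2.png

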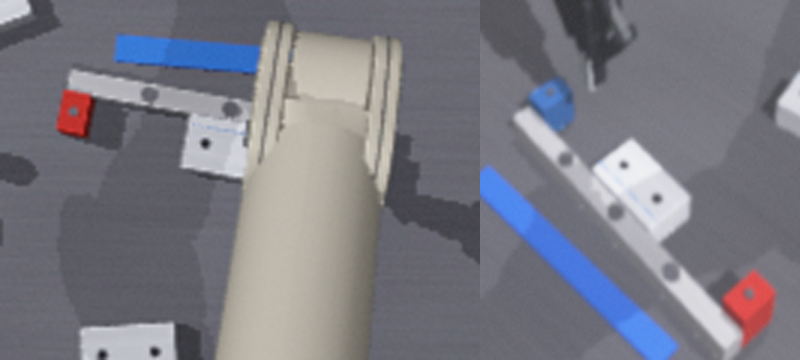

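The blank lies against the fence, with its holes at (624,164) and (656,198) in the crop. The shut fingers hang beyond its -y end, clear of the blue stop. I'll lower them and push along the fence.

move_arm(
  plan=[
    {"delta_pos": [0,0,0.05],"turn": [0,0,0],"fingers": 1.0},
    {"delta_pos": [0,0,0.08],"turn": [0,0,0],"fingers": 1.0},
    {"delta_pos": [0,0,0.09],"turn": [0,0,0],"fingers": 1.0},
    {"delta_pos": [0,0.006,0.09],"turn": [0,0,0],"fingers": 1.0},
    {"delta_pos": [0,0.013,0.09],"turn": [0,0,0],"fingers": 1.0},
    {"delta_pos": [0,0.02,0.09],"turn": [0,0,0],"fingers": 1.0},
    {"delta_pos": [0,0.027,0.09],"turn": [0,0,0],"fingers": 1.0},
    {"delta_pos": [-0.001,0.034,0.09],"turn": [0,0,0],"fingers": 1.0},
    {"delta_pos": [-0.001,0.041,0.09],"turn": [0,0,0],"fingers": 1.0},
  ],
)

```text
clock: 7.8
position: [0.6079, 0.0269, 0.0186]
ee_rot: [0.077, 0.997, -0.0, 0.0]
ft_force: [-0.6, -5.2, 4.1]
grip_width: 0.001
grasp_force: 2.6
```

move_arm(
  plan=[
    {"delta_pos": [0,0.007,0],"turn": [0,0,0],"fingers": 1.0},
    {"delta_pos": [0,0.014,0],"turn": [0,0,0],"fingers": 1.0},
    {"delta_pos": [-0.001,0.021,0],"turn": [0,0,0],"fingers": 1.0},
    {"delta_pos": [-0.001,0.028,0],"turn": [0,0,0],"fingers": 1.0},
    {"delta_pos": [-0.001,0.035,0],"turn": [0,0,0],"fingers": 1.0},
    {"delta_pos": [-0.002,0.042,0],"turn": [0,0,0],"fingers": 1.0},
    {"delta_pos": [-0.002,0.049,0],"turn": [0,0,0],"fingers": 1.0},
    {"delta_pos": [-0.002,0.056,0],"turn": [0,0,0],"fingers": 1.0},
  ],
)

```text
clock: 8.8
position: [0.6174, 0.0817, 0.018]
ee_rot: [0.077, 0.997, -0.001, -0.001]
ft_force: [-3.6, -5.5, 4.3]
grip_width: -0.003
grasp_force: 3.1
```

```bash
python3 - <<'E'
from workcell import *
import cv2,numpy as np
t=camera("top");s=camera("scene")
A=t["color"][150:270,190:350,::-1];B=s["color"][150:290,200:350,::-1]
cv2.imwrite("pics/p3.png",np.hstack([cv2.resize(A,(480,360),interpolation=2),cv2.resize(B,(320,360),interpolation=2)]))
E
```

```text
(no output)
```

View pics/p3.png

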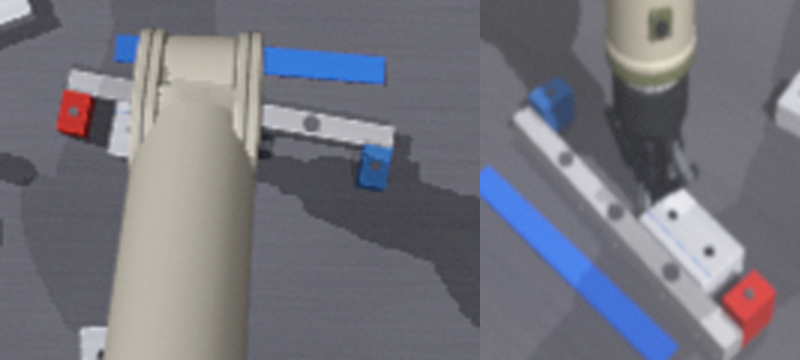

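The blank is still flush to the fence, and its end is about 25 mm short of the red stop (748,305). I'll continue and finish slowly.

move_arm(
  plan=[
    {"delta_pos": [0,0.007,0],"turn": [0,0,0],"fingers": 1.0},
    {"delta_pos": [0,0.013,0],"turn": [0,0,0],"fingers": 1.0},
    {"delta_pos": [0,0.017,0],"turn": [0,0,0],"fingers": 1.0},
    {"delta_pos": [0,0.02,0],"turn": [0,0,0],"fingers": 1.0},
    {"delta_pos": [0,0.022,0],"turn": [0,0,0],"fingers": 1.0},
  ],
)

```text
clock: 9.52
position: [0.621, 0.1037, 0.018]
ee_rot: [0.076, 0.997, -0.0, -0.001]
ft_force: [-4.0, -4.4, 1.9]
grip_width: -0.001
grasp_force: 2.6
```

move_arm(
  plan=[
    {"delta_pos": [0,0.001,0],"turn": [0,0,0],"fingers": 1.0},
    {"delta_pos": [0,0.002,0],"turn": [0,0,0],"fingers": 1.0},
  ],
)

```text
clock: 9.78
position: [0.6212, 0.1054, 0.018]
ee_rot: [0.077, 0.997, -0.0, -0.001]
ft_force: [-3.3, -3.7, 1.6]
grip_width: 0.001
grasp_force: 2.6
```

move_arm(
  plan=[
    {"delta_pos": [0,0.001,0],"turn": [0,0,0],"fingers": 1.0},
    {"delta_pos": [0,0.002,0],"turn": [0,0,0],"fingers": 1.0},
  ],
)

```text
clock: 10.02
position: [0.6215, 0.1074, 0.0179]
ee_rot: [0.077, 0.997, -0.0, -0.001]
ft_force: [-4.1, -3.8, 1.9]
grip_width: -0.003
grasp_force: 2.6
```

move_arm(
  plan=[
    {"delta_pos": [0,0.001,0],"turn": [0,0,0],"fingers": 1.0},
    {"delta_pos": [0,0.002,0],"turn": [0,0,0],"fingers": 1.0},
  ],
)

```text
clock: 10.28
position: [0.6218, 0.1094, 0.018]
ee_rot: [0.076, 0.997, -0.0, -0.001]
ft_force: [-3.3, -4.9, 2.1]
grip_width: -0.002
grasp_force: 2.5
```

move_arm(
  plan=[
    {"delta_pos": [0,0.001,0],"turn": [0,0,0],"fingers": 1.0},
    {"delta_pos": [0,0.002,0],"turn": [0,0,0],"fingers": 1.0},
  ],
)

```text
clock: 10.52
position: [0.6219, 0.1099, 0.0179]
ee_rot: [0.077, 0.997, -0.001, -0.001]
ft_force: [-5.8, -10.1, 5.4]
grip_width: -0.001
grasp_force: 5.5
```

move_arm(
  plan=[
    {"delta_pos": [0,0.001,0],"turn": [0,0,0],"fingers": 1.0},
    {"delta_pos": [0,0.001,0],"turn": [0,0,0],"fingers": 1.0},
  ],
)

```text
clock: 10.78
position: [0.6219, 0.1099, 0.0179]
ee_rot: [0.077, 0.997, -0.002, -0.001]
ft_force: [-6.1, -10.5, 5.2]
grip_width: -0.002
grasp_force: 6.0
```

Force rose and motion stopped, so the blank is on the red stop. I'll back off, then press it squarely to the fence once more.

move_arm(
  plan=[
    {"delta_pos": [0,-0.02,0],"turn": [0,0,0],"fingers": 1.0},
    {"delta_pos": [0,-0.02,-0.05],"turn": [0,0,0],"fingers": 1.0},
    {"delta_pos": [0.02,0,-0.09],"turn": [0,0,0],"fingers": 0.4},
    {"delta_pos": [0.05,0.04,-0.09],"turn": [0,0,0],"fingers": 0.4},
    {"delta_pos": [0.077,0.062,-0.09],"turn": [0,0,0],"fingers": 0.4},
    {"delta_pos": [0.077,0.062,-0.09],"turn": [0,0,0],"fingers": 0.4},
    {"delta_pos": [0.077,0.062,-0.04],"turn": [0,0,0],"fingers": 0.4},
    {"delta_pos": [0.077,0.062,0],"turn": [0,0,0],"fingers": 0.4},
    {"delta_pos": [0.067,0.062,0],"turn": [0,0,0],"fingers": 0.4},
    {"delta_pos": [0.057,0.062,0],"turn": [0,0,0],"fingers": 0.4},
    {"delta_pos": [0.049,0.062,0],"turn": [0,0,0],"fingers": 0.4},
    {"delta_pos": [0.045,0.062,0],"turn": [0,0,0],"fingers": 0.4},
  ],
)

```text
clock: 12.28
position: [0.5894, 0.1809, 0.0195]
ee_rot: [0.077, 0.997, 0.001, 0.001]
ft_force: [-0.1, 0.5, -0.3]
grip_width: 0.601
grasp_force: 0.0
```

move_arm(
  plan=[
    {"delta_pos": [-0.001,0,0],"turn": [0,0,0],"fingers": 0.4},
    {"delta_pos": [-0.002,0,0],"turn": [0,0,0],"fingers": 0.4},
    {"delta_pos": [-0.003,0,0],"turn": [0,0,0],"fingers": 0.4},
  ],
)

```text
clock: 12.65
position: [0.5907, 0.1807, 0.0183]
ee_rot: [0.076, 0.997, 0.0, -0.0]
ft_force: [-0.0, -0.5, -0.0]
grip_width: 0.602
grasp_force: 0.0
```

move_arm(
  plan=[
    {"delta_pos": [-0.001,0,0],"turn": [0,0,0],"fingers": 0.4},
    {"delta_pos": [-0.001,0,0],"turn": [0,0,0],"fingers": 0.4},
  ],
)

```text
clock: 12.9
position: [0.591, 0.1806, 0.0182]
ee_rot: [0.076, 0.997, 0.0, -0.001]
ft_force: [-4.8, 0.0, 4.3]
grip_width: 0.6
grasp_force: 2.6
```

move_arm(
  plan=[
    {"delta_pos": [-0.001,0,0],"turn": [0,0,0],"fingers": 0.4},
    {"delta_pos": [-0.001,0,0],"turn": [0,0,0],"fingers": 0.4},
  ],
)

```text
clock: 13.15
position: [0.5911, 0.1805, 0.0181]
ee_rot: [0.076, 0.997, -0.0, -0.002]
ft_force: [-9.9, 0.1, 6.2]
grip_width: 0.599
grasp_force: 4.9
```

move_arm(
  plan=[
    {"delta_pos": [-0.001,0,0],"turn": [0,0,0],"fingers": 0.4},
    {"delta_pos": [-0.001,0,0],"turn": [0,0,0],"fingers": 0.4},
  ],
)

```text
clock: 13.4
position: [0.5911, 0.1805, 0.0179]
ee_rot: [0.076, 0.997, -0.0, -0.003]
ft_force: [-14.0, -0.2, 11.1]
grip_width: 0.597
grasp_force: 7.2
```

move_arm(
  plan=[
    {"delta_pos": [0.03,0,0],"turn": [0,0,0],"fingers": 0.4},
    {"delta_pos": [0.03,0,-0.06],"turn": [0,0,0],"fingers": 0.4},
    {"delta_pos": [0.03,0,-0.12],"turn": [0,0,0],"fingers": 0.4},
    {"delta_pos": [0.03,0.03,-0.18],"turn": [0,0,0],"fingers": 0.4},
    {"delta_pos": [0.06,0.09,-0.2],"turn": [0,0,0],"fingers": 0.4},
    {"delta_pos": [0.1,0.15,-0.2],"turn": [0,0,0],"fingers": 0.4},
    {"delta_pos": [0.14,0.2,-0.2],"turn": [0,0,0],"fingers": 0.4},
    {"delta_pos": [0.18,0.25,-0.2],"turn": [0,0,0],"fingers": 0.4},
    {"delta_pos": [0.22,0.3,-0.2],"turn": [0,0,0],"fingers": 0.4},
    {"delta_pos": [0.22,0.3,-0.2],"turn": [0,0,0],"fingers": 0.4},
    {"delta_pos": [0.22,0.3,-0.2],"turn": [0,0,0],"fingers": 0.4},
  ],
)

```text
clock: 14.78
position: [0.4207, 0.5116, 0.2178]
ee_rot: [0.075, 0.997, -0.0, -0.0]
ft_force: [0.5, -0.5, -0.5]
grip_width: 0.601
grasp_force: 0.0
```

```bash
python3 - <<'E'
from workcell import *
from h import *
t=camera("top");s=camera("scene")
A=t["color"][150:230,195:315,::-1];B=s["color"][170:290,230:350,::-1]
cv2.imwrite("pics/p4.png",np.hstack([cv2.resize(A,(480,320),interpolation=2),cv2.resize(B,(320,320),interpolation=2)]))
cv2.imwrite("pics/p5.png",t["color"][:,:,::-1])
E
```

```text
(no output)
```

View pics/p4.png

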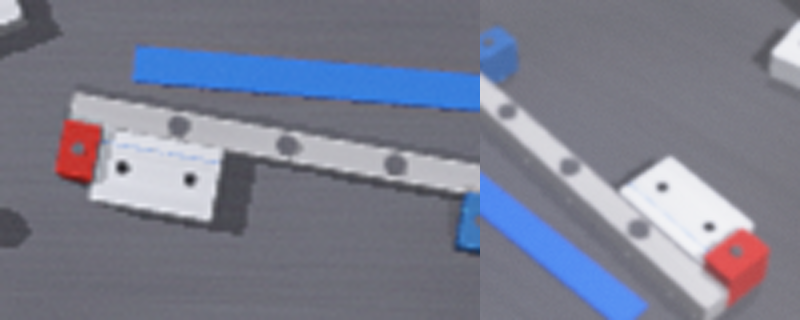

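View pics/p5.png

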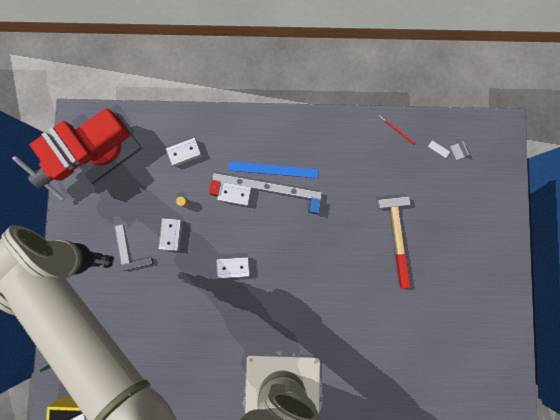

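The blank is parallel to the fence (hole lines have equal slope) and touches both the fence and the red stop; the sliver at (104,145) is parallax. The hammer, square, brass and rule have not moved, and the arm is clear at left.

```bash
python3 -c "
from workcell import *
print(hand_in())"
```

```text
the job is handed in; nothing more can be done
None
```

The blank was pushed, without gripping or lifting it, flush against the fence and hard up to the red stop; by camera and contact force I found no gap at either and nothing else disturbed, and the job was handed in at about 15 s with the arm clear.

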